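# Ultrasound probe from charging dock to disinfection box

### The job

The wireless ultrasound probe must be disinfected, but only its head sticks out of the charging dock and only its handle may stick out of the disinfection box. Draw it out of the dock, lay it flat on the free worktop and let go, then take it by its handle and gently slide it head first into the box until its blue collar sits against the front. Leave it there and disturb nothing else.

Things in the scene. Friction and masses are not known exactly. Their poses are not given: they have to be found in the camera images.
- probe_center (a point): Pale grey wireless ultrasound probe, 180 mm long, 26 mm thick, about 260 g. This point is on its long axis in the middle of its blue collar, half-way up (13 mm above the flat underside). Its x axis points along the probe to the lens; z is up as it lies in the dock, and must stay up. The centre of mass is about 10 mm from here towards the lens.
- probe: The same probe, origin 13 mm below probe_center at the underside, same axes. Along x in mm: handle -87 to -3, 36 wide, the last 11 tapering; collar -3 to 3, 66 wide, its underside level with the probe's, its top 31 above that; neck 3 to 38, widening from 37 to 54; head 38 to 78, straight sides 54 apart; dark rounded lens 78 to 93.
- probe_lens (a point): Tip of the probe's dark lens, 93 mm along x from probe_center, half-way up; axes as probe_center.
- probe_handle: The probe's pale grey handle with a dark key strip on top, rigidly part of the probe; origin and axes as probe.
- dock: Fixed charging dock, 100 x 76 x 42 mm, grey with dark top. Origin: centre of underside. Mouth in the face x = -50 mm, looking to -x; pocket 40 mm wide, 5 to 34 mm high, 89 mm deep. The probe starts with its handle in it, collar 2 to 5 mm before the mouth; held by the fit alone, it slides out to -x. A tongue 28 mm wide, 5 mm high, 30 mm long in front carries its neck 5 mm above the worktop.
- uv_box: Fixed disinfection box, 120 x 100 x 78 mm, grey, amber window on top. Origin: centre of underside; x points into the bay. Mouth in the front face x = -60 mm: 60 mm wide (y -30 to 30), 5 to 38 mm high; the bay behind is as wide and ends at x = 45 mm. Bay floor 5 mm above the worktop; a tongue 30 mm wide, 5 mm high carries it on 30 mm out in front. Home: probe_center at x -63, y 0, z 18 mm.
- uv_flap (a joint): Brown light flap hanging in the box's mouth, 8 mm behind the front face, hinged at its top edge; 0 hanging shut, up to 1.5 rad swung inwards. 15 g, no spring: the probe's head pushes it up, and it then lies on the probe.
- slide_box_center (a point): Bystander: beige carton of slides, 60 x 90 x 32 mm; the point is at its centre, half-way up.
- petri_dish_center (a point): Bystander: clear flat dish, 69 mm across, 15 mm high, in front of the microscope; the point is at its centre, half-way up.
- spray_bottle_center (a point): Bystander: tall pump spray bottle, 70 mm across, 320 mm high (point 120 mm up).
- stain_0_center (a point): Bystander: brown bottle with black cap, 40 mm across, 85 mm high; the point is at its centre, half-way up.
- stain_1_center (a point): Bystander: brown bottle with white cap, 44 mm across, 90 mm high; the point is at its centre, half-way up.
- stain_2_center (a point): Bystander: bottle with red cap, 34 mm across, 70 mm high; the point is at its centre, half-way up.

How it is judged:
By the outcome, as a careful person would: the job done as asked, in the order asked, and still so for the second after the job is handed in, with the robot touching nothing.
It also fails if it takes over 48 s, if anything falls off the work surface, if the arm or the gripper's body presses on something with over 40 N, if the wrist force passes 120 N, or if a joint passes its speed limit or range.

### The arm

A 6-joint arm with a two-finger parallel gripper is mounted at the origin on a cart in front of the work surface, level with it; the furniture and walls round the work are solid. World frame = base frame: x ahead of the robot, y to its left, z up, the work surface at z = 0. Lengths are in m, angles in rad, forces in N, time in s.
With the tool pointing down it reaches from about 0.25 to 0.775 m from the base axis. Payload 8.9 kg.
Tool frame: the origin (TCP) lies midway between the tips of the shut fingers; the grasp point (between the pads) lies 19 mm behind it; z points along the fingers, y is the line along which they close (so a half turn about z gives the same grasp; the last joint's range is limited). The gripper opens to 85 mm and grips with 20 to 120 N. Pads are 22 mm wide; open, the fingers measure 114 mm over their backs; the gripper's body (76 mm by 85 mm) begins 54 mm behind the grasp point. The pads swing forward as they close: fully open they stand 13 mm farther back than shut.
Start: joints at [0.969, 0.291, -0.153, 1.127, 0, 1.431], TCP at [0.234, 0.47, 0.231] pointing down, gripper open.
Joint ranges: [-2.52, 2.52], [-0.91, 1.74], [-1.3, 1.37], [-1.96, 2.02], [-1.52, 1.47], [-3.14, 3.14]. Speed limits (rad/s): [2.22, 2.22, 2.79, 3.14, 3.14, 3.14].

### API

Orientations are given as a 3x3 rotation matrix whose columns are the frame's x, y, z axes.
In Python, from workcell import sense, eyes, r gives the robot as it stands.
- The arm moves only by the shell command python3 -m pendant 'ROWS' [FORCE]. ROWS is JSON, a list of rows, each a list of 3 entries, a list of its own where there are three numbers: the closure in counts, from 0 (fully open) to 255 (shut), then the shift along the tool's x, y, z in m, then the turn about the tool's z in rad. In form: [[claw, [x, y, z], yaw], ...]. A call has 1 to 8 rows; each row is the pose to reach, as a shift and turn from the pose commanded when the call began, along the tool's axes at that moment; what a row does not reach only later rows make up. A row lasts 1/10 s, in which the tool goes at most 50 mm and 8.59 degrees, less where a joint would pass 70% of its speed; a pose out of reach is approached as far as the arm can. A call with a gripper value outside its range is refused whole. The fingers move at their own pace and stop on an object; FORCE is the grip in N (left out, the last holds). Time passes only in rows, so rows that repeat a pose let the fingers close. It gives the time, the measured TCP pose, the force, the opening and the grip force at its end, in the units of the state.
- sense(): the state, without advancing time (a new reading comes with each control period).
- eyes.camera(name): name is "side" or "top"; returns the picture (400x640x3 uint8, red, green, blue); there is no depth.
- eyes.calibration(name): a dict with "fx", "fy", "cx", "cy" (pixels), "k1" (the pictures are not rectified: a ray, as slopes to the right and down, at radius r is drawn at 1 + k1 r^2 times it, then the intrinsics apply), "R" (3x3) and "t" (3): a world point X has camera coordinates R X + t. Camera axes: x right, y down, z forward; pixel columns grow to the right and rows downward; lengths in m; the calibration is good to about 2 mm. A picture is of the moment at which its call begins. calibration takes no time and is no camera call.
- r.job_done(): hands the job in; it is judged then, once.
The state is a dict: "time_s": time; "q": joint angles; "joint_vel": joint speeds; "effort": joint torques, N m; "tcp_pos": TCP position; "tool_rot": TCP orientation; "contact_force": force on the tool from outside, world axes, zero at the start; "torque": the same for the moment, N m; "gripper_width": finger opening in m; "grasp_force": force on a finger pad.
Only numpy, scipy, OpenCV 4.12 (cv2) and the standard library are available. Lean on these libraries where they do the work, as an engineer would, in place of code of your own. Each camera call takes 0.05 s, during which the arm holds its last target. There are 200 camera calls.

## Working session

There is one attempt and no reset: what is moved stays moved. The work goes in short steps, Python scripts to look and compute and a shell command to move; the robot and the scene stay as the last step left them, time stands still between calls to the robot, and variables do not carry over. Pictures are saved under pics/ and viewed, at most 10 in all, crops included, and the job is handed in when it is done.

```bash
mkdir -p pics; ls
python3 - <<'E'
from workcell import sense, eyes, r
import cv2, numpy as np
for n in ("top","side"):
    im=eyes.camera(n); cv2.imwrite(f"pics/{n}0.png",im[:,:,::-1])
    c=eyes.calibration(n); print(n,{k:np.round(v,4).tolist() for k,v in c.items()}, "cam pos",np.round(-np.array(c['R']).T@np.array(c['t']),3))
s=sense(); print(s)
E
```

```text
pics
top {'fx': 403.8795, 'fy': 403.8795, 'cx': 316.8824, 'cy': 197.4094, 'k1': -0.0965, 'R': [[-0.0175, -0.9997, -0.0152], [-0.9832, 0.02, -0.1817], [0.1819, 0.0118, -0.9832]], 't': [-0.03, 0.444, 1.1874]} cam pos [ 0.22  -0.053  1.248]
side {'fx': 442.8659, 'fy': 442.8659, 'cx': 318.1493, 'cy': 194.4226, 'k1': -0.0218, 'R': [[0.8449, -0.5344, -0.0233], [-0.206, -0.285, -0.9361], [0.4936, 0.7957, -0.3509]], 't': [-0.4014, 0.1719, 1.068]} cam pos [-0.153 -1.015  0.526]
{'time_s': 0.1, 'q': array([ 9.68696301e-01,  2.91223143e-01, -1.54000667e-01,  1.12669795e+00,
        3.17121736e-05,  1.43150312e+00]), 'joint_vel': array([-4.97753476e-04, -8.83674487e-04,  2.65931027e-03,  1.96054571e-03,
       -9.66539938e-05,  8.83593947e-04]), 'effort': array([ 1.56511513e-03, -5.37977207e+01,  3.31919217e+01,  9.37778328e-03,
       -2.29220059e-04, -2.75811800e-05]), 'tcp_pos': array([0.23416828, 0.46947669, 0.23080887]), 'tool_rot': array([[-8.94802818e-01,  4.46461058e-01, -6.63550537e-04],
       [ 4.46461512e-01,  8.94802375e-01, -9.09560262e-04],
       [ 1.87663360e-04, -1.11012686e-03, -9.99999366e-01]]), 'contact_force': array([ 0.4186995 , -0.05434763, -0.37752046]), 'torque': array([ 0.01004137,  0.0044994 , -0.02276857]), 'grasp_force': 0.0, 'gripper_width': 0.0853593044000424}
```

View pics/top0.png

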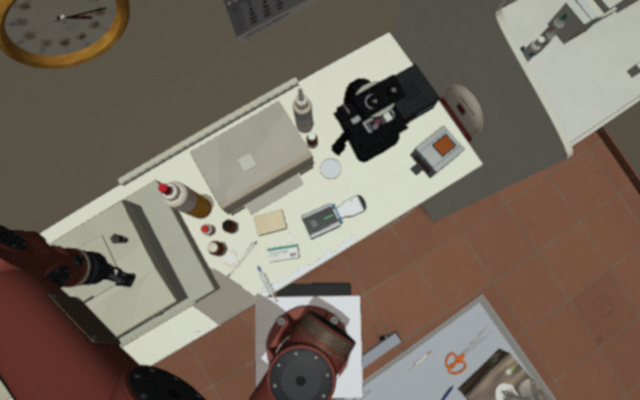

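View pics/side0.png

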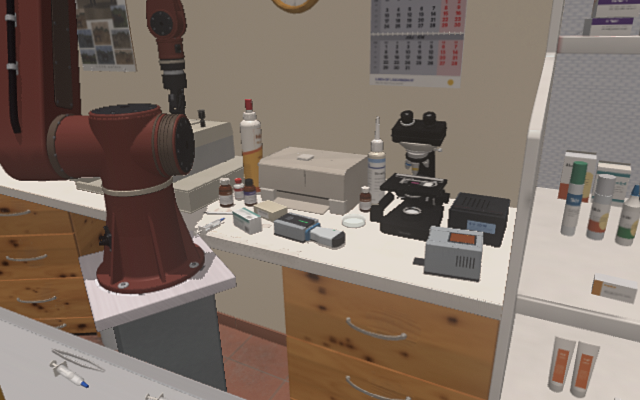

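The top view shows the dock near (322,220) with the probe head at (352,207). The box is near (437,152), with its tongue at (417,169). The side view has the dock at (297,225), the probe head at (328,237) and the box at (455,250). Next I'll view enlarged crops.

```bash
cat > h.py <<'E'
import numpy as np, cv2
from workcell import sense, eyes, r
def cal(n):
    c=eyes.calibration(n); return c,np.array(c['R']),np.array(c['t'])
def ray(n,uv):
    c,R,t=cal(n); x=(uv[0]-c['cx'])/c['fx']; y=(uv[1]-c['cy'])/c['fy']
    rd=np.hypot(x,y); q=rd
    for _ in range(20): q=rd/(1+c['k1']*q*q)
    s=q/rd if rd>0 else 1
    return -R.T@t, R.T@np.array([x*s,y*s,1])
def onz(n,uv,z):
    o,d=ray(n,uv); return o+d*(z-o[2])/d[2]
def proj(n,X):
    c,R,t=cal(n); p=R@np.array(X)+t; x,y=p[:2]/p[2]; f=1+c['k1']*(x*x+y*y)
    return np.array([c['cx']+c['fx']*x*f,c['cy']+c['fy']*y*f])
def crop(im,u,v,w,h,k): return cv2.resize(im[v:v+h,u:u+w,::-1],None,fx=k,fy=k,interpolation=cv2.INTER_CUBIC)
E
python3 - <<'E'
import cv2,numpy as np
from h import *
t=cv2.imread("pics/top0.png")[:,:,::-1]; s=cv2.imread("pics/side0.png")[:,:,::-1]
a=np.hstack([crop(t,295,185,80,60,5),crop(t,400,120,80,60,5)]); b=np.hstack([crop(s,270,200,80,60,5),crop(s,410,222,80,60,5)])
cv2.imwrite("pics/c0.png",np.vstack([a,b]))
E
```

```text
(no output)
```

View pics/c0.png

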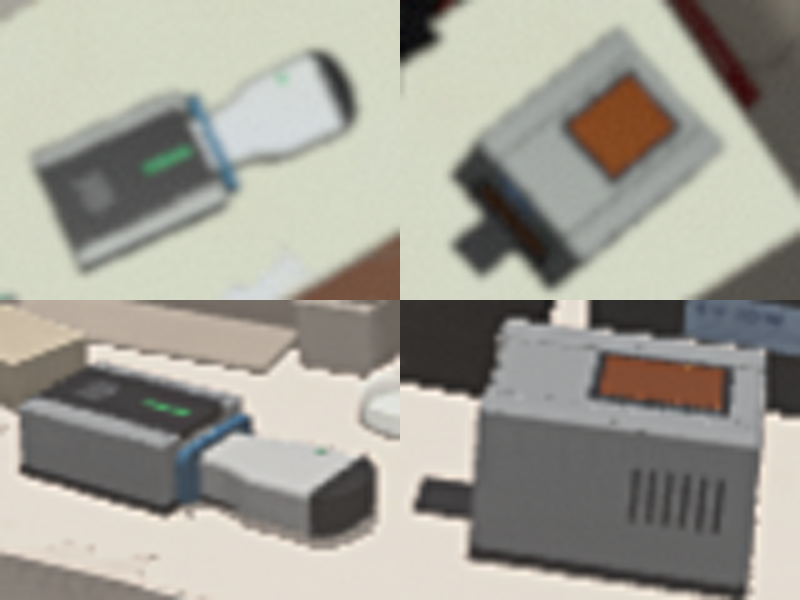

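The crops show the blue collar ends at crop (192,98) and (233,188), and the lens tip near (352,97). The box's top corners are at (483,148), (575,258), (722,145) and (620,27). I'll cast all of these.

Run:
```python
from h import *
np.set_printoptions(precision=4,suppress=True)
T=lambda x,y:(295+(x+.5)/5-.5,185+(y+.5)/5-.5); B=lambda x,y:(400+(x-400+.5)/5-.5,120+(y+.5)/5-.5)
S=lambda x,y:(270+(x+.5)/5-.5,200+(y-300+.5)/5-.5); U=lambda x,y:(410+(x-400+.5)/5-.5,222+(y-300+.5)/5-.5)
def rect(n,pts,z,name):
    P=np.array([onz(n,p,z)[:2] for p in pts]); e=np.roll(P,-1,0)-P
    print(name,n,P.tolist().__repr__() and P.round(4).tolist(),'ctr',P.mean(0),'len',np.linalg.norm(e,axis=1),'ang',np.arctan2(e[:,1],e[:,0])); return P
# dock top z=42: mouth-left, mouth-right, back-right, back-left
rect('top',[T(185,93),T(228,203),T(82,268),T(35,157)],.042,'dock')
rect('side',[S(240,398),S(170,442),S(22,408),S(92,366)],.042,'dock')
rect('top',[B(483,148),B(575,258),B(722,145),B(620,27)],.078,'box')
rect('side',[U(508,322),U(485,410),U(745,447),U(765,350)],.078,'box')
rect('top',[T(192,98),T(235,188)],.036,'collar'); print('lens',onz('top',T(353,97),.018))
t=cv2.imread("pics/top0.png"); hsv=cv2.cvtColor(t,cv2.COLOR_BGR2HSV)
m=cv2.inRange(hsv,(98,90,60),(115,255,255)); m[:, :320]=0; m[:,365:]=0; m[:190]=0;m[235:]=0
v,u=np.nonzero(m); print(len(u),u.min(),u.max(),v.min(),v.max()); (c,wh,a)=cv2.minAreaRect(np.c_[u,v].astype(np.float32)); print(c,wh,a,onz('top',c,.036))
# white head+handle mask
```

```text
dock top [[0.4243, -0.0826], [0.3569, -0.1068], [0.3197, -0.0187], [0.387, 0.0086]] ctr [ 0.372  -0.0499] len [0.0716 0.0957 0.0727 0.0986] ang [-2.7972  1.971   0.3852 -1.1829]
dock side [[0.4251, -0.078], [0.3652, -0.1048], [0.3218, -0.0211], [0.3808, 0.0082]] ctr [ 0.3732 -0.0489] len [0.0657 0.0943 0.0659 0.0969] ang [-2.7203  2.049   0.4604 -1.0957]
box top [[0.5785, -0.3416], [0.509, -0.3927], [0.5782, -0.4888], [0.6547, -0.432]] ctr [ 0.5801 -0.4138] len [0.0862 0.1184 0.0952 0.1182] ang [-2.5077 -0.9469  0.6385  2.271 ]
box side [[0.5827, -0.3395], [0.5071, -0.3994], [0.5716, -0.4869], [0.6563, -0.4297]] ctr [ 0.5794 -0.4139] len [0.0965 0.1087 0.1022 0.1165] ang [-2.4712 -0.9355  0.5941  2.2549]
collar top [[0.4222, -0.087], [0.3666, -0.1115]] ctr [ 0.3944 -0.0992] len [0.0608 0.0608] ang [-2.725   0.4166]
lens [ 0.4238 -0.1868  0.018 ]
7 333 340 206 221
(337.0748291015625, 213.23175048828125) (16.55294418334961, 1.268655776977539) 64.98310852050781 [ 0.3942 -0.0986  0.036 ]
```

Run:
```python
from h import *
np.set_printoptions(precision=3,suppress=True)
for n,uv,z in [('bottle base',(202,209),.01),('bottle cap',(164,187),.31),('pump base',(303,125),.01),('st',(206,229),.085),('st',(230,226),.085),('st',(216,247),.085),('carton',(270,221),.032),('petri',(331,168),.015),('edge',(482,161),0),('edge',(400,208),0),('edge',(350,238),0)]: print(n,onz('top',uv,z)[:2])
th=-1.17; u=np.array([np.cos(th),np.sin(th)]); c=np.array([.394,-.099]); g=c+.058*u; print('grip',g,'lens',c+.093*u, 'px lens',proj('top',[*(c+.093*u),.018]))
s=sense(); R=s['tool_rot']; print('shift tool', R.T@(np.array([*g,.231])-s['tcp_pos']))
b=np.array([.580,-.414]);w=np.array([np.cos(.925),-np.sin(.925)])
for k in (-60,-63,-90,-223,-310): print(k,b+k/1000*w)
```

```text
bottle base [0.419 0.323]
bottle cap [0.427 0.328]
pump base [0.688 0.003]
st [0.348 0.287]
st [0.356 0.216]
st [0.295 0.256]
carton [0.375 0.105]
petri [ 0.541 -0.084]
edge [ 0.56  -0.574]
edge [ 0.412 -0.297]
edge [ 0.321 -0.138]
grip [ 0.417 -0.152] lens [ 0.43  -0.185] px lens [364.405 201.943]
shift tool [-0.441 -0.475  0.   ]
-60 [ 0.544 -0.366]
-63 [ 0.542 -0.364]
-90 [ 0.526 -0.342]
-223 [ 0.446 -0.236]
-310 [ 0.393 -0.166]
```

```bash
python3 -m pendant '[[0,[-0.174,-0.304,0],0.7],[0,[-0.174,-0.304,0],0.7],[0,[-0.174,-0.304,0],0.7],[0,[-0.174,-0.304,0],0.7],[0,[-0.174,-0.304,0],0.7],[0,[-0.174,-0.304,0],0.7],[0,[-0.174,-0.304,0],0.7],[0,[-0.174,-0.304,0],0.7]]'
cat >> h.py <<'E'
def goto(xyz, ang):
    """tool shift and yaw from current pose to world xyz, tool x angle ang"""
    s=sense(); R=s['tool_rot']; a=np.arctan2(R[1,0],R[0,0])
    print('tcp',s['tcp_pos'].round(4),'ang',round(a,3),'q',s['q'].round(2),'shift',(R.T@(np.array(xyz)-s['tcp_pos'])).round(4),'yaw',round(a-ang,3))
E
python3 -c "
from h import *
goto([.417,-.152,.12],1.97)"
```

```text
time_s: 0.9
tcp_pos: [0.2544, 0.1162, 0.2312]
tool_rot: [[-0.39, 0.921, 0.0], [0.921, 0.39, -0.001], [-0.001, -0.0, -1.0]]
contact_force: [0.0, -0.2, -0.1]
gripper_width: 0.0859
grasp_force: 0.0
tcp [0.2544 0.1162 0.2312] ang 1.971 q [ 0.17 -0.2  -0.67  1.1  -0.    1.34] shift [-0.3103  0.0452  0.1116] yaw 0.001
```

```bash
python3 -m pendant '[[0,[-0.31,0.045,0.11],0],[0,[-0.31,0.045,0.11],0],[0,[-0.31,0.045,0.11],0],[0,[-0.31,0.045,0.11],0],[0,[-0.31,0.045,0.11],0],[0,[-0.31,0.045,0.11],0],[0,[-0.31,0.045,0.11],0],[0,[-0.31,0.045,0.11],0]]';
python3 -c "
from h import *
goto([.417,-.152,.05],1.97)
t=eyes.camera('top');s=eyes.camera('side')
cv2.imwrite('pics/c1.png',np.hstack([crop(t,300,165,80,80,5),crop(s,265,175,80,80,5)]))"
```

```text
time_s: 1.7
tcp_pos: [0.4203, -0.149, 0.1197]
tool_rot: [[-0.395, 0.919, -0.001], [0.919, 0.395, -0.0], [0.0, -0.001, -1.0]]
contact_force: [-0.2, 0.4, 0.4]
gripper_width: 0.0858
grasp_force: 0.0
tcp [ 0.4203 -0.149   0.1197] ang 1.976 q [-0.5   0.25 -0.54  0.79 -0.    0.66] shift [-0.0014 -0.0041  0.0697] yaw 0.006
```

View pics/c1.png

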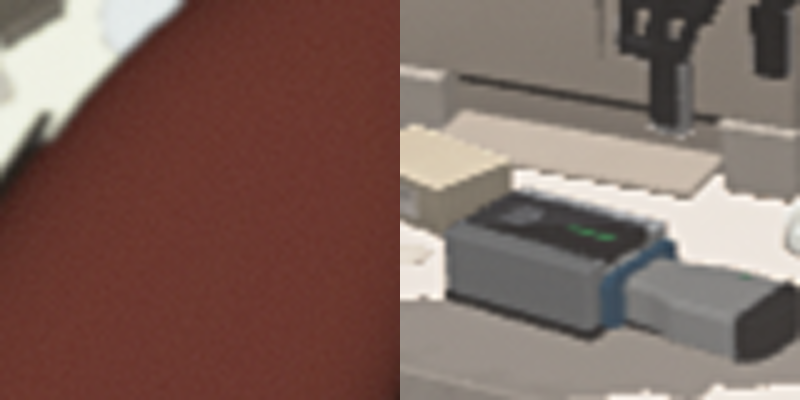

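The side view shows the fingers high above the probe head, in line with it. The top view is blocked by the arm. I'm descending.

```bash
python3 -m pendant '[[0,[-0.001,-0.004,0.03],0.006],[0,[-0.001,-0.004,0.06],0.006],[0,[-0.001,-0.004,0.08],0.006],[0,[-0.001,-0.004,0.1],0.006],[0,[-0.001,-0.004,0.112],0.006],[0,[-0.001,-0.004,0.118],0.006],[0,[-0.001,-0.004,0.118],0.006]]';
python3 -c "
from h import *
goto([.417,-.152,.001],1.97)
s=eyes.camera('side')
cv2.imwrite('pics/c2.png',crop(s,265,175,100,80,6))"
```

```text
time_s: 2.5
tcp_pos: [0.4149, -0.1481, 0.0033]
tool_rot: [[-0.392, 0.92, -0.001], [0.92, 0.392, 0.001], [0.001, -0.001, -1.0]]
contact_force: [-0.2, -0.1, 0.2]
gripper_width: 0.0849
grasp_force: 0.0
tcp [ 0.4149 -0.1481  0.0033] ang 1.974 q [-0.51  0.42 -0.68  0.47  0.    0.66] shift [-0.0044  0.0004  0.0023] yaw 0.004
```

View pics/c2.png

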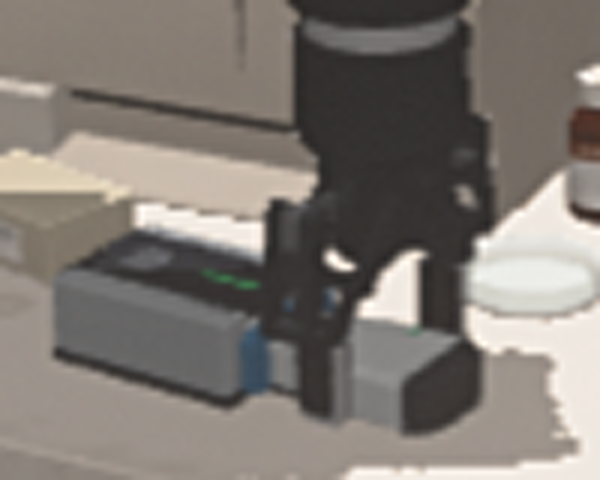

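The fingers straddle the head, the near one at crop (320,370). They sit about 10 mm too close to the collar (255,350), so I'll shift outward and close.

```bash
python3 -m pendant '[[0,[-0.005,0,0.001],0],[0,[-0.010,0,0.002],0],[0,[-0.010,0,0.002],0],[90,[-0.010,0,0.002],0],[90,[-0.010,0,0.002],0],[90,[-0.010,0,0.002],0],[90,[-0.010,0,0.002],0]]' 40
```

```text
time_s: 3.25
tcp_pos: [0.4196, -0.1583, 0.0014]
tool_rot: [[-0.391, 0.92, 0.001], [0.92, 0.391, -0.0], [-0.0, 0.001, -1.0]]
contact_force: [1.2, 0.2, 1.0]
gripper_width: 0.055
grasp_force: 0.7
```

```bash
python3 -m pendant '[[130,[0,0,0],0],[130,[0,0,0],0],[130,[0,0,0],0],[130,[0,0,0],0]]' 60
```

```text
time_s: 3.65
tcp_pos: [0.4196, -0.1584, 0.0015]
tool_rot: [[-0.391, 0.92, 0.001], [0.92, 0.391, -0.0], [-0.0, 0.001, -1.0]]
contact_force: [2.1, 1.1, 4.4]
gripper_width: 0.0528
grasp_force: 63.4
```

```bash
python3 -m pendant '[[130,[-0.005,0,-0.001],0],[130,[-0.01,0,-0.001],0],[130,[-0.015,0,-0.001],0],[130,[-0.02,0,-0.001],0],[130,[-0.02,0,-0.001],0]]' 60
```

```text
time_s: 4.15
tcp_pos: [0.4275, -0.1777, 0.0022]
tool_rot: [[-0.391, 0.921, 0.0], [0.921, 0.391, -0.001], [-0.001, -0.0, -1.0]]
contact_force: [0.5, -0.2, -1.6]
gripper_width: 0.0526
grasp_force: 62.5
```

```bash
python3 -m pendant '[[130,[-0.012,0,0],0],[130,[-0.024,0,0],0],[130,[-0.036,0,0],0],[130,[-0.048,0,0],0],[130,[-0.06,0,0],0],[130,[-0.072,0,0],0],[130,[-0.085,0,0],0],[130,[-0.085,0,0],0]]'
python3 -c "
from h import *
goto([.477,-.283,.05],2.217)
s=eyes.camera('side')
cv2.imwrite('pics/c3.png',crop(s,265,170,120,90,6))"
```

```text
time_s: 4.95
tcp_pos: [0.4616, -0.2571, 0.0025]
tool_rot: [[-0.39, 0.921, 0.001], [0.921, 0.39, -0.001], [-0.002, 0.001, -1.0]]
contact_force: [-0.5, -0.6, -2.7]
gripper_width: 0.0527
grasp_force: 62.6
tcp [ 0.4616 -0.2571  0.0025] ang 1.972 q [-0.65  0.54 -0.45  0.58 -0.    0.52] shift [-0.03    0.0041 -0.0475] yaw -0.245
```

View pics/c3.png

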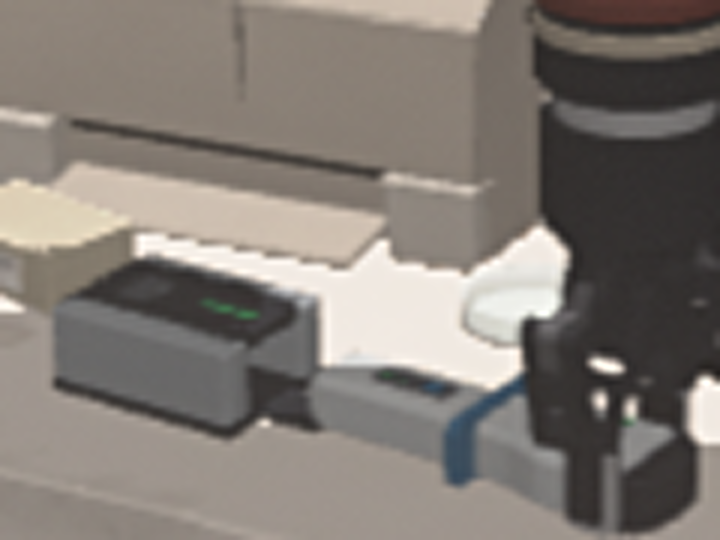

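The side view shows the probe fully out: its handle end is at (315,395) in front of the mouth, and the collar is at (460,450). Next: pull a bit further, lift, and turn onto the box heading.

```bash
python3 -m pendant '[[130,[-0.012,0,-0.004],0],[130,[-0.025,0,-0.012],0],[130,[-0.033,0.004,-0.02],-0.06],[130,[-0.035,0.009,-0.02],-0.12],[130,[-0.035,0.009,-0.02],-0.18],[130,[-0.035,0.009,-0.02],-0.245],[130,[-0.035,0.009,-0.02],-0.245],[130,[-0.035,0.009,-0.02],-0.245]]'
python3 -c "
from h import *
goto([.484,-.286,-.0035],2.217)"
```

```text
time_s: 5.8
tcp_pos: [0.4825, -0.2838, 0.0225]
tool_rot: [[-0.601, 0.799, 0.0], [0.799, 0.601, -0.0], [-0.0, 0.0, -1.0]]
contact_force: [-0.6, 0.2, -2.6]
gripper_width: 0.0527
grasp_force: 62.7
tcp [ 0.4825 -0.2838  0.0225] ang 2.216 q [-0.66  0.56 -0.35  0.67  0.    0.26] shift [-0.0027 -0.0001  0.026 ] yaw -0.001
```

```bash
python3 -m pendant '[[130,[0,0,0.008],0],[130,[0,0,0.015],0],[130,[0,0,0.02],0],[130,[0,0,0.0225],0],[130,[0,0,0.0245],0],[130,[0,0,0.0245],0]]'
python3 -c "
from h import *
goto([.484,-.286,-.0035],2.217)
s=eyes.camera('side')
cv2.imwrite('pics/c4.png',crop(s,300,190,110,80,7))"
```

```text
time_s: 6.4
tcp_pos: [0.4823, -0.2836, -0.0024]
tool_rot: [[-0.603, 0.798, -0.0], [0.798, 0.603, 0.0], [0.0, -0.0, -1.0]]
contact_force: [0.1, -0.5, -2.8]
gripper_width: 0.0526
grasp_force: 62.7
tcp [ 0.4823 -0.2836 -0.0024] ang 2.218 q [-0.66  0.59 -0.37  0.61 -0.    0.26] shift [-0.0029 -0.0001  0.0011] yaw 0.001
```

View pics/c4.png

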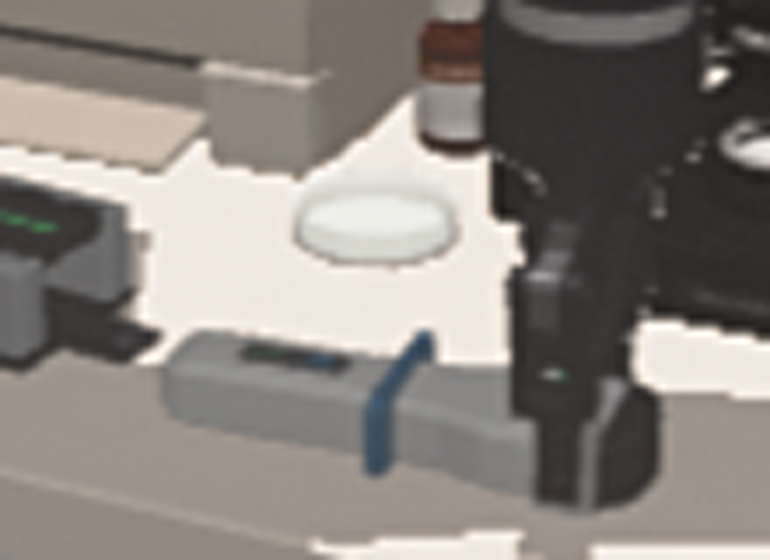

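The view shows the probe level just above the worktop (collar at (385,420)). The wrist still carries its weight, so I'll lower further.

```bash
python3 -m pendant '[[130,[0,0,0.001],0],[130,[0,0,0.001],0],[130,[0,0,0.001],0]]'; python3 -m pendant '[[130,[0,0,0.001],0],[130,[0,0,0.001],0]]'
```

```text
time_s: 6.75
tcp_pos: [0.4826, -0.2838, -0.0028]
tool_rot: [[-0.603, 0.798, 0.0], [0.798, 0.603, -0.0], [-0.001, 0.0, -1.0]]
contact_force: [-0.6, 0.4, 3.6]
gripper_width: 0.0526
grasp_force: 63.2
time_s: 6.95
tcp_pos: [0.4826, -0.2839, -0.0028]
tool_rot: [[-0.603, 0.798, 0.001], [0.798, 0.603, -0.001], [-0.001, 0.0, -1.0]]
contact_force: [-4.9, 2.5, 18.0]
gripper_width: 0.0525
grasp_force: 64.8
```

```bash
python3 -m pendant '[[130,[0,0,-0.001],0],[60,[0,0,-0.001],0],[0,[0,0,-0.001],0],[0,[0,0,-0.001],0],[0,[0,0,-0.001],0],[0,[0,0,-0.001],0]]'; python3 -m pendant '[[0,[0,0,-0.03],0],[0,[0,0,-0.08],0],[0,[0.04,0,-0.12],0],[0,[0.09,0,-0.15],0],[0,[0.14,0,-0.15],0],[0,[0.19,0,-0.15],0],[0,[0.23,0,-0.15],0],[0,[0.23,0,-0.15],0]]'
```

```text
time_s: 7.55
tcp_pos: [0.4823, -0.2836, -0.0033]
tool_rot: [[-0.603, 0.798, -0.0], [0.798, 0.603, 0.0], [0.0, -0.0, -1.0]]
contact_force: [-0.6, 0.1, -0.2]
gripper_width: 0.0855
grasp_force: 0.0
time_s: 8.35
tcp_pos: [0.339, -0.0959, 0.1463]
tool_rot: [[-0.604, 0.797, -0.004], [0.797, 0.604, 0.003], [0.004, -0.001, -1.0]]
contact_force: [-0.2, -0.4, 0.6]
gripper_width: 0.0851
grasp_force: 0.0
```

```bash
python3 -c "
from h import *
t=eyes.camera('top');s=eyes.camera('side')
cv2.imwrite('pics/t5.png',t[:,:,::-1]);cv2.imwrite('pics/s5.png',s[:,:,::-1])
cv2.imwrite('pics/c5.png',np.vstack([crop(t,340,125,135,75,5),crop(s,330,215,135,75,5)])[:, :])"
```

```text
(no output)
```

View pics/c5.png

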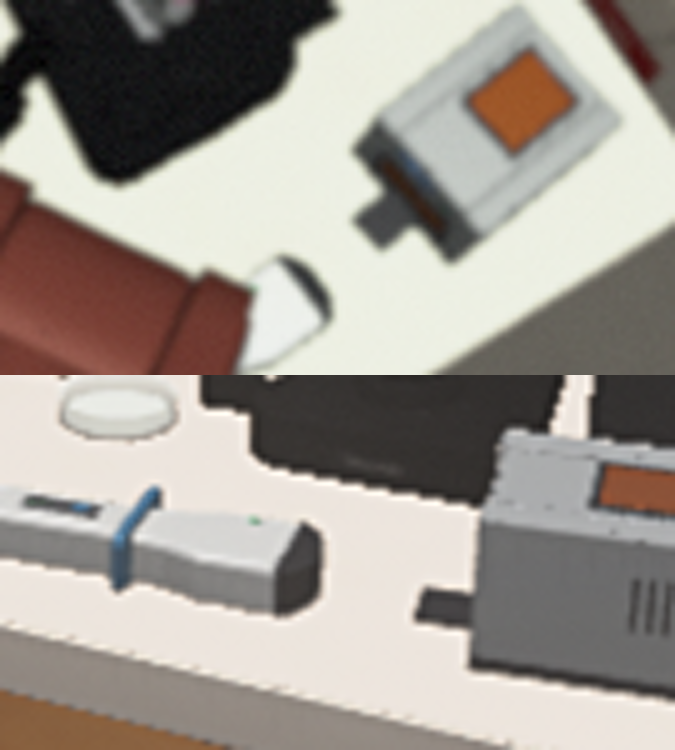

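The top crop shows the lens at (285,257)–(325,322), the tongue end at (355,222)–(383,248) and the box's top corners. The side crop shows the collar top at (155,490)–(120,540) and the head's lens edge at (305,522)–(276,569). I'll cast these.

Run:
```python
from h import *
np.set_printoptions(precision=4,suppress=True)
T=lambda x,y:(340+(x+.5)/5-.5,125+(y+.5)/5-.5); S=lambda x,y:(330+(x+.5)/5-.5,215+(y-375+.5)/5-.5)
p=lambda n,uv,z: onz(n,uv,z)[:2]
def seg(nm,a,b):
    d=b-a; print(nm,a,b,'mid',(a+b)/2,'len',np.linalg.norm(d).round(4),'ang',np.arctan2(d[1],d[0]).round(3))
seg('T lensedge',p('top',T(283,257),.026),p('top',T(325,322),.026))
seg('T tongue end',p('top',T(355,222),.005),p('top',T(383,249),.005))
seg('T box front top',p('top',T(383,122),.078),p('top',T(470,235),.078))
seg('T box back top',p('top',T(517,8),.078),p('top',T(622,120),.078))
seg('T box front bot',p('top',T(353,150),0.),p('top',T(450,263),0.))
seg('S collar top',p('side',S(155,490),.031),p('side',S(120,538),.031))
seg('S lensedge',p('side',S(306,522),.026),p('side',S(275,569),.026))
seg('S box front top',p('side',S(508,432),.078),p('side',S(484,518),.078))
seg('S tongue near->face',p('side',S(415,618),.0),p('side',S(470,628),.0))
seg('S tongue end top',p('side',S(427,590),.005),p('side',S(417,615),.005))
for n in ('pics/t5.png','pics/s5.png'):
    im=cv2.imread(n); h=cv2.cvtColor(im,cv2.COLOR_BGR2HSV); m=cv2.inRange(h,(5,150,80),(15,255,200))
    k='top' if 't5' in n else 'side'
    m[:, :405]=0; m[:120]=0; m[265:]=0; m[:,500:]=0
    N,l,st,ce=cv2.connectedComponentsWithStats(m); i=1+np.argmax(st[1:,4]); print(k,'amber',st[i],p(k,ce[i],.078))
    w=cv2.minAreaRect(np.argwhere(l==i)[:,::-1].astype(np.float32)); q=np.array([p(k,x,.078) for x in cv2.boxPoints(w)]); e=np.roll(q,-1,0)-q; print(np.linalg.norm(e,axis=1),np.arctan2(e[:,1],e[:,0]))
```

```text
T lensedge [ 0.5087 -0.286 ] [ 0.467  -0.3099] mid [ 0.4878 -0.298 ] len 0.0481 ang -2.623
T tongue end [ 0.5356 -0.3373] [ 0.5177 -0.3541] mid [ 0.5267 -0.3457] len 0.0246 ang -2.39
T box front top [ 0.5791 -0.3417] [ 0.5078 -0.3895] mid [ 0.5435 -0.3656] len 0.0858 ang -2.55
T box back top [ 0.6508 -0.4298] [ 0.5782 -0.4888] mid [ 0.6145 -0.4593] len 0.0935 ang -2.459
T box front bot [ 0.5846 -0.3402] [ 0.5089 -0.3977] mid [ 0.5468 -0.369 ] len 0.0951 ang -2.492
S collar top [ 0.4654 -0.2166] [ 0.4199 -0.2485] mid [ 0.4426 -0.2325] len 0.0556 ang -2.531
S lensedge [ 0.5106 -0.2794] [ 0.4666 -0.3079] mid [ 0.4886 -0.2937] len 0.0525 ang -2.566
S box front top [ 0.5827 -0.3395] [ 0.5081 -0.3978] mid [ 0.5454 -0.3686] len 0.0947 ang -2.478
S tongue near->face [ 0.5212 -0.3465] [ 0.5357 -0.3681] mid [ 0.5285 -0.3573] len 0.026 ang -0.981
S tongue end top [ 0.5385 -0.3362] [ 0.5176 -0.3513] mid [ 0.528  -0.3438] len 0.0258 ang -2.516
top amber [435 136  19  18 190] [ 0.5912 -0.4273]
[0.0495 0.0381 0.0493 0.0378] [-0.9203 -2.542   2.2162  0.6051]
side amber [451 234  23   9 150] [ 0.5929 -0.4246]
[0.0352 0.0491 0.0348 0.0477] [ 0.6881 -0.8842 -2.4962  2.2673]
```

```bash
python3 -c "
from h import *
goto([.410,-.1885,.003],2.22)"
```

```text
tcp [ 0.3434 -0.0995  0.1472] ang 2.219 q [-0.49  0.05 -0.69  0.83 -0.    0.44] shift [-0.111  -0.0007  0.1443] yaw -0.001
```

```bash
python3 -m pendant '[[0,[-0.04,-0.001,0],0],[0,[-0.08,-0.001,0],0],[0,[-0.111,-0.001,0.03],0],[0,[-0.111,-0.001,0.07],0],[0,[-0.111,-0.001,0.1],0],[0,[-0.111,-0.001,0.12],0],[0,[-0.111,-0.001,0.134],0],[0,[-0.111,-0.001,0.14],0]]'
python3 -c "
from h import *
goto([.410,-.1885,.003],2.22)
s=eyes.camera('side')
cv2.imwrite('pics/c6.png',crop(s,300,190,110,80,7))"
```

```text
time_s: 9.25
tcp_pos: [0.4098, -0.19, 0.0052]
tool_rot: [[-0.602, 0.798, -0.001], [0.798, 0.602, 0.001], [0.001, -0.001, -1.0]]
contact_force: [0.5, -0.4, 0.6]
gripper_width: 0.085
grasp_force: 0.0
tcp [ 0.4098 -0.19    0.0052] ang 2.217 q [-0.6   0.43 -0.65  0.49 -0.    0.33] shift [0.0011 0.001  0.0022] yaw -0.003
```

View pics/c6.png

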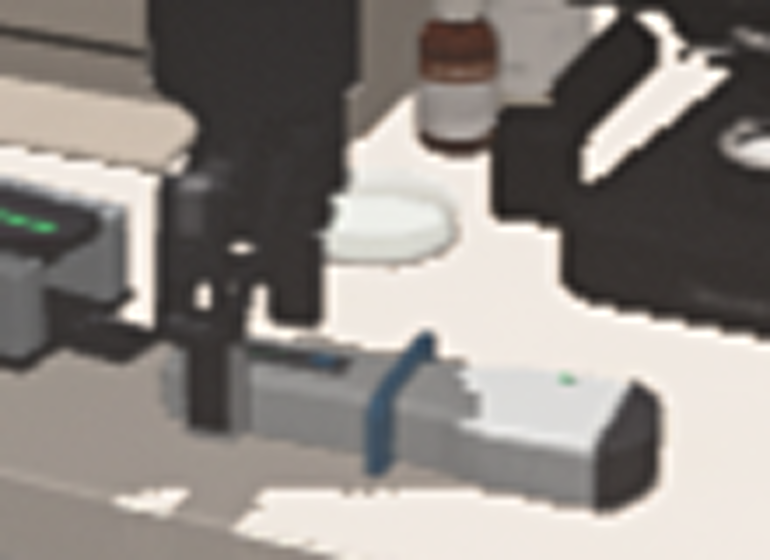

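The fingers straddle the handle: near finger at (215,390), handle end at 165, collar at 380. I'm closing.

```bash
python3 -m pendant '[[0,[-0.003,0,0.001],0],[100,[-0.003,0.0005,0.001],0],[100,[-0.003,0.0005,0.001],0],[135,[-0.003,0.0005,0.001],0],[135,[-0.003,0.0005,0.001],0],[180,[-0.003,0.0005,0.001],0],[180,[-0.003,0.0005,0.001],0],[180,[-0.003,0.0005,0.001],0]]' 50
```

```text
time_s: 10.1
tcp_pos: [0.4125, -0.1915, 0.0064]
tool_rot: [[-0.603, 0.798, 0.001], [0.798, 0.603, -0.0], [-0.001, 0.001, -1.0]]
contact_force: [-0.7, 1.2, 8.0]
gripper_width: 0.0348
grasp_force: 50.1
```

```bash
python3 -m pendant '[[180,[0,0,-0.004],0],[180,[0,0,-0.008],0],[180,[-0.01,0.0005,-0.008],0],[180,[-0.025,0.0005,-0.008],0],[180,[-0.04,0.0005,-0.008],0],[180,[-0.05,0.0005,-0.008],0],[180,[-0.055,0.0005,-0.008],0],[180,[-0.055,0.0005,-0.008],0]]'
python3 -c "
from h import *
goto([.410,-.1885,.0125],2.22)
s=eyes.camera('side');t=eyes.camera('top')
cv2.imwrite('pics/c7.png',np.vstack([crop(t,360,125,115,60,6),crop(s,355,215,115,38,6)]))"
```

```text
time_s: 10.9
tcp_pos: [0.4458, -0.2354, 0.0136]
tool_rot: [[-0.602, 0.798, -0.0], [0.798, 0.602, -0.0], [0.0, -0.0, -1.0]]
contact_force: [-0.7, 0.5, -2.3]
gripper_width: 0.0344
grasp_force: 50.1
tcp [ 0.4458 -0.2354  0.0136] ang 2.217 q [-0.63  0.49 -0.51  0.57 -0.    0.29] shift [ 0.059  -0.0003  0.0011] yaw -0.003
```

View pics/c7.png

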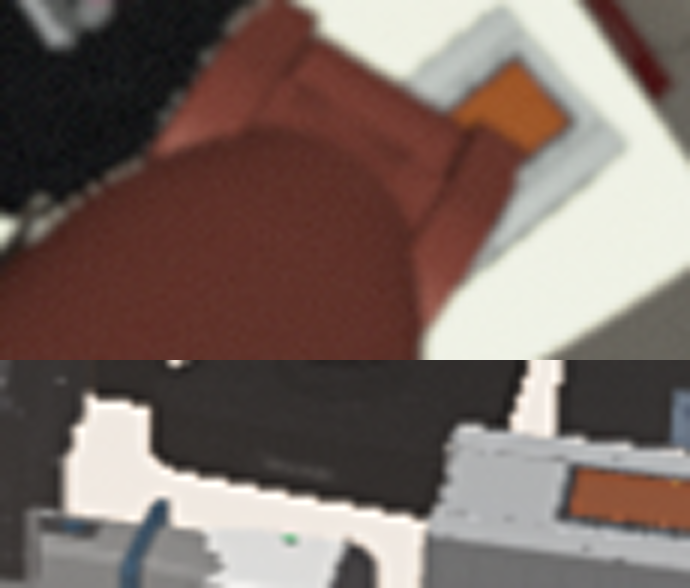

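The side view shows the probe lifted and level with the tongue, its lens (360,570) just before the box front (430,530). The arm blocks the top view. From here I'll work from force and numbers, inserting gently.

```bash
python3 -m pendant '[[180,[-0.005,0.0005,0.001],-0.004],[180,[-0.01,0.0005,0.001],-0.004],[180,[-0.015,0.0005,0.001],-0.004],[180,[-0.02,0.0005,0.001],-0.004],[180,[-0.025,0.0005,0.001],-0.004],[180,[-0.03,0.0005,0.001],-0.004]]'; python3 -c "
from h import *
print(sense()['torque'])"
```

```text
time_s: 11.6
tcp_pos: [0.4643, -0.259, 0.0128]
tool_rot: [[-0.606, 0.795, -0.0], [0.795, 0.606, 0.0], [0.0, -0.0, -1.0]]
contact_force: [-0.5, 0.3, -2.6]
gripper_width: 0.0351
grasp_force: 50.1
[0.25070001 0.0927846  0.05218251]
```

```bash
python3 -m pendant '[[180,[-0.004,0,0],0],[180,[-0.008,0,0],0],[180,[-0.012,0,0],0],[180,[-0.016,0,0],0],[180,[-0.02,0,0],0],[180,[-0.025,0,0],0]]'; python3 -c "
from h import *
print(sense()['torque'])"
```

```text
time_s: 12.2
tcp_pos: [0.4793, -0.2787, 0.0128]
tool_rot: [[-0.606, 0.795, -0.0], [0.795, 0.606, 0.0], [0.0, -0.0, -1.0]]
contact_force: [-0.7, 0.1, -3.1]
gripper_width: 0.0345
grasp_force: 50.1
[0.1311542  0.10695251 0.0024893 ]
```

```bash
python3 -m pendant '[[180,[-0.005,0,0],0],[180,[-0.01,0,0],0],[180,[-0.015,0,0],0],[180,[-0.02,0,0],0],[180,[-0.025,0,0],0],[180,[-0.03,0,0],0],[180,[-0.035,0,0],0],[180,[-0.04,0,0],0]]'; python3 -c "
from h import *
print(sense()['torque'])
goto([.5195-.031,-.3322,.012],2.22)
s=eyes.camera('side'); cv2.imwrite('pics/s8.png',s[:,:,::-1])
h=cv2.cvtColor(s,cv2.COLOR_RGB2HSV); m=cv2.inRange(h,(98,90,50),(115,255,255)); m[:,:330]=0;m[:215]=0;m[:,460:]=0;m[300:]=0
N,l,st,ce=cv2.connectedComponentsWithStats(m); print(st[1:],ce[1:])
print(proj('side',[.5425-.02,-.364-.015,.036]))"
```

```text
time_s: 13.0
tcp_pos: [0.5037, -0.3106, 0.0128]
tool_rot: [[-0.606, 0.795, -0.0], [0.795, 0.606, -0.0], [0.0, -0.0, -1.0]]
contact_force: [0.2, -1.0, -2.5]
gripper_width: 0.0347
grasp_force: 50.1
[ 0.12012246  0.08538765 -0.03566794]
tcp [ 0.5037 -0.3106  0.0128] ang 2.222 q [-0.68  0.62 -0.26  0.69 -0.    0.24] shift [-0.0079 -0.0252  0.0008] yaw 0.002
[[416 245   5  20  28]
 [405 248   2   1   2]] [[417.28571429 254.35714286]
 [405.5        248.        ]]
[423.81761702 254.97170173]
```

```bash
python3 -m pendant '[[180,[-0.003,0,0.0005],0],[180,[-0.006,0,0.001],0],[180,[-0.009,0,0.001],0],[180,[-0.011,0,0.001],0],[180,[-0.011,0,0.001],0]]'; python3 -m pendant '[[180,[-0.0015,0,0],0],[180,[-0.003,0,0],0],[180,[-0.003,0,0],0]]'
```

```text
time_s: 13.55
tcp_pos: [0.5104, -0.3194, 0.0119]
tool_rot: [[-0.606, 0.796, 0.0], [0.796, 0.606, -0.0], [-0.001, 0.0, -1.0]]
contact_force: [1.2, -0.2, -2.3]
gripper_width: 0.0343
grasp_force: 50.2
time_s: 13.85
tcp_pos: [0.5121, -0.3217, 0.0119]
tool_rot: [[-0.606, 0.796, 0.0], [0.796, 0.606, -0.0], [-0.0, 0.0, -1.0]]
contact_force: [0.3, -0.2, -2.0]
gripper_width: 0.0343
grasp_force: 50.2
```

```bash
python3 -m pendant '[[180,[-0.001,0,0.0003],0],[180,[-0.002,0,0.0005],0],[180,[-0.002,0,0.0005],0]]'; python3 -m pendant '[[180,[-0.001,0,0],0],[180,[-0.002,0,0],0],[180,[-0.002,0,0],0]]'
```

```text
time_s: 14.15
tcp_pos: [0.5131, -0.3229, 0.0115]
tool_rot: [[-0.606, 0.795, -0.0], [0.795, 0.606, 0.0], [0.0, 0.0, -1.0]]
contact_force: [-2.0, 1.0, 3.1]
gripper_width: 0.0344
grasp_force: 50.7
time_s: 14.45
tcp_pos: [0.5134, -0.3232, 0.0114]
tool_rot: [[-0.606, 0.795, -0.002], [0.795, 0.606, 0.002], [0.003, 0.0, -1.0]]
contact_force: [-6.7, 8.2, 9.6]
gripper_width: 0.0341
grasp_force: 51.6
```

```bash
python3 -m pendant '[[180,[0.0005,0,-0.0005],0],[120,[0.0005,0,-0.0005],0],[40,[0.0005,0,-0.0005],0],[0,[0.0005,0,-0.0005],0],[0,[0.0005,0,-0.0005],0],[0,[0.0005,0,-0.0005],0]]'; python3 -m pendant '[[0,[0,0,-0.01],0],[0,[0,0,-0.03],0],[0,[0,0,-0.06],0],[0,[0.02,0,-0.1],0],[0,[0.06,0,-0.15],0],[0,[0.11,0,-0.18],0],[0,[0.16,0,-0.18],0],[0,[0.21,0,-0.18],0]]';  python3 -m pendant '[[0,[0.05,0,0],0],[0,[0.1,0,0],0],[0,[0.15,0,0],0],[0,[0.15,0,0],0]]'
python3 -c "
from h import *
np.set_printoptions(precision=4,suppress=True)
for n,z in (('side',.036),('top',.036)):
    s=eyes.camera(n); cv2.imwrite('pics/%s9.png'%n,s[:,:,::-1])
    h=cv2.cvtColor(s,cv2.COLOR_RGB2HSV); m=cv2.inRange(h,(98,80,50),(115,255,255)); m[:,:380]=0;m[:130]=0;m[:,470:]=0;m[300:]=0
    N,l,st,ce=cv2.connectedComponentsWithStats(m)
    for i in range(1,N): print(n,st[i],ce[i])
for P in ([.5425+.033*.7955,-.364+.033*.606,.036],[.5425-.033*.7955,-.364-.033*.606,.036],[.5425-.033*.7955,-.364-.033*.606,.005]): print(proj('side',P),proj('top',P))
"
```

```text
time_s: 15.05
tcp_pos: [0.5142, -0.3244, 0.0119]
tool_rot: [[-0.606, 0.796, 0.0], [0.796, 0.606, -0.0], [-0.0, 0.0, -1.0]]
contact_force: [0.3, -0.2, -0.9]
gripper_width: 0.0856
grasp_force: 0.0
time_s: 15.85
tcp_pos: [0.3978, -0.1714, 0.1929]
tool_rot: [[-0.606, 0.796, 0.003], [0.796, 0.606, -0.002], [-0.003, 0.001, -1.0]]
contact_force: [0.0, 1.0, 0.5]
gripper_width: 0.0853
grasp_force: 0.0
time_s: 16.25
tcp_pos: [0.3029, -0.049, 0.191]
tool_rot: [[-0.608, 0.794, -0.002], [0.794, 0.608, 0.001], [0.002, -0.0, -1.0]]
contact_force: [0.3, -0.0, -0.2]
gripper_width: 0.0855
grasp_force: 0.0
side [407 164   3   1   3] [408. 164.]
side [411 249   3   2   5] [412.2 249.4]
side [423 252   2  10  12] [423.4167 256.3333]
top [414 156  16  18  65] [421.6    164.2308]
top [422 158   1   1   1] [422. 158.]
top [413 170   3   2   4] [414.  170.5]
[427.2627 243.9691] [414.1522 156.1861]
[423.41   256.5903] [428.0326 172.3047]
[422.5795 268.5469] [425.5615 174.6715]
```

```bash
python3 -c "
from h import *
np.set_printoptions(precision=4,suppress=True)
w=np.array([.606,-.7955]);n=np.array([.7955,.606])
t=cv2.imread('pics/top9.png'); h=cv2.cvtColor(t,cv2.COLOR_BGR2HSV); m=cv2.inRange(h,(98,80,50),(115,255,255)); m[:,:405]=0;m[:150]=0;m[:,435:]=0;m[180:]=0
v,u=np.nonzero(m); P=np.array([onz('top',(a,b),.036)[:2] for a,b in zip(u,v)]); print(len(u),'w',(P@w).mean(),(P@w).min(),(P@w).max(),'n',(P@n).min(),(P@n).max(), 'fit ang',cv2.fitLine(P.astype(np.float32),1,0,.01,.01).ravel())
s=cv2.imread('pics/side9.png')
for r_ in (254,258,262,266): print(r_,[tuple(int(c) for c in x) for x in s[r_,419:430]])
for k in range(4,17,3):
  X=np.array([w*(.6195+d)+n*.2115 for d in np.arange(-.012,.016,.003)]); 
  break
for off in (-.02,0,.02):
  print([tuple(int(c) for c in t[tuple(np.round(proj('top',[*(w*(.6195+d)+n*(.2115+off)),.036])[::-1]).astype(int))]) for d in np.arange(-.015,.013,.003)])
"
```

```text
70 w 0.6179673379476811 0.5842005852236769 0.6338341763699042 n 0.17831155831018872 0.24278014277803955 fit ang [ 0.7807  0.6249  0.5549 -0.3558]
254 [(228, 230, 231), (226, 228, 229), (224, 227, 229), (208, 206, 203), (174, 157, 137), (130, 109, 83), (99, 95, 91), (101, 101, 103), (105, 104, 105), (105, 105, 105), (105, 105, 106)]
258 [(126, 127, 129), (125, 126, 128), (123, 125, 127), (114, 106, 100), (110, 89, 66), (102, 93, 82), (98, 100, 101), (105, 106, 107), (104, 105, 105), (104, 104, 104), (105, 105, 105)]
262 [(123, 124, 126), (124, 127, 129), (118, 118, 116), (103, 95, 85), (92, 79, 65), (93, 89, 85), (101, 103, 104), (105, 105, 106), (105, 105, 106), (104, 104, 105), (104, 105, 106)]
266 [(162, 172, 183), (164, 173, 185), (148, 153, 160), (114, 110, 105), (90, 83, 73), (92, 89, 87), (102, 102, 103), (104, 106, 106), (104, 104, 105), (104, 104, 105), (103, 104, 105)]
[(150, 160, 156), (118, 120, 115), (150, 153, 147), (115, 108, 94), (144, 121, 79), (144, 121, 79), (134, 115, 78), (96, 84, 63), (52, 52, 49), (54, 55, 51)]
[(221, 227, 225), (222, 228, 226), (219, 225, 223), (185, 187, 177), (154, 137, 102), (154, 137, 102), (123, 110, 84), (90, 83, 71), (68, 66, 60), (64, 59, 54)]
[(183, 200, 195), (108, 113, 106), (89, 83, 74), (109, 88, 53), (109, 88, 53), (144, 118, 69), (97, 80, 50), (97, 80, 50), (55, 53, 50), (68, 61, 55)]
```

In the side picture the collar's blue pixels run straight into the box's front with no bright gap. Its position matches home in both views, so I'm handing in.

```bash
python3 -c "
from workcell import r
print(r.job_done())"
```

```text
the job is handed in; nothing more can be done
None
```

I drew the probe from the dock, laid it on the worktop and released it, then slid it by its handle head first into the box until the collar met the front, and handed the job in at about 16 s; I took no separate picture to check that the bystanders were undisturbed.

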